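# Hang the amber door of a vial cabinet on its two pins and shut it

### The arm

A 6-joint arm with a two-finger parallel gripper is mounted at the origin on a cart in front of the work surface, level with it; the furniture and walls round the work are solid. World frame = base frame: x ahead of the robot, y to its left, z up, the work surface at z = 0. Lengths are in m, angles in rad, forces in N, time in s.
With the tool pointing down it reaches from about 0.375 to 0.9 m from the base axis. Payload 3.1 kg.
Tool frame: the origin (TCP) lies between the finger pads; the fingertips stand robot.tip_extent ahead of it and the grasp point (between the pads) lies 3 mm ahead of it (robot.tip_extent is the distance from the TCP to the fingertips, in m); z points along the fingers, x is the direction in which the jaws open and shut, and the axes are right-handed (so a half turn about z gives the same grasp; the last joint's range is limited). The gripper opens to 87 mm and grips with 3 to 60 N. Pads are 19 mm wide; open, the fingers measure 117 mm over their backs; the gripper's body (75 mm by 190 mm) begins 51 mm behind the grasp point.
Start: joints at [0.97, 0.527, 1.433, -0, 1.181, -0.178], TCP at [0.256, 0.57, 0.245] pointing down, gripper open.
Joint ranges: [-3.08, 3.08], [-0.75, 2.2], [0.22, 2.44], [-1.43, 4.57], [0, 2.65], [-2.85, 2.85]. Speed limits (rad/s): [2.79, 2.79, 3.14, 3.14, 3.14, 3.14].

### API

Orientations are given as a unit quaternion [x, y, z, w].
In Python, from rig import robot, cams gives the robot as it stands.
- The arm moves only by the tool carry_out, never from a script. Its argument "steps" is a list of rows, each a list of 3 entries, a list of its own where there are three numbers: the shift along the world's x, y, z in cm, then the turn about the world's z in degrees, then the closure, from 0 (fully open) to 1 (shut). In form: [[[dx, dy, dz], spin, fingers], ...]. A call has 1 to 10 rows; each row shifts and turns the pose as measured when the row begins; what a row does not reach is not made up. A row lasts 1/10 s, in which the tool goes at most 50 mm and 8.59 degrees, less where a joint would pass 70% of its speed; a pose out of reach is approached as far as the arm can. A call with a gripper value outside its range is refused whole. The fingers move at their own pace and stop on an object; "squeeze" is the grip in N (left out, the last holds). Time passes only in rows, so rows that do not move let the fingers close. It gives the time, the measured TCP pose, the force and the opening at its end, in the units of the state.
- robot.get_obs(): the state, without advancing time (a new reading comes with each control period).
- cams.camera(name): name is "side" or "top" or "wrist"; returns a dict with "pixels" (420x560x3 uint8, red, green, blue), "fx", "fy", "cx", "cy" (pixels), "k1" (the pictures are not rectified: a ray, as slopes to the right and down, at radius r is drawn at 1 + k1 r^2 times it, then the intrinsics apply), "eye" and "rotation" of the camera in the world. Camera axes: x right, y up, looking along -z (the intrinsics and any distortion apply to the point x, -y, -z); pixel columns grow to the right and rows downward; lengths in m; the calibration is good to about 2 mm. A picture is of the moment at which its call begins. There is no depth.
- robot.hand_in(): hands the job in, once; it reports no verdict.
The state is a dict: "time": time; "q": joint angles; "joint_velocities": joint speeds; "joint_torque": joint torques, N m; "position": TCP position; "tool_rot": TCP orientation; "ft_force": force on the tool from outside, world axes, zero at the start; "moment": the same for the moment, N m; "grip_width": finger opening in m.
Only numpy, scipy, OpenCV 4.12 (cv2) and the standard library are available. Lean on these libraries where they do the work, as an engineer would, in place of code of your own. Each camera call takes 0.05 s, during which the arm holds its last target. There are 200 camera calls.

### The job

Lift the loose amber door out of its grey stand, lower both its knuckles together right down onto the two upright pins of the hinge post at the left front of the white vial cabinet, then gently swing the door fully shut in front of the vials and let go. The hinge post is clamped somewhere along its slot, so find the pins gently by feel or by sight rather than forcing the door, and leave the vials and everything else on the bench as they are.

Things in the scene. Friction and masses are not known exactly. Their poses are not given: they have to be found in the camera images.
- door: Loose lift-off door, 0.22 kg: upright leaf 120 high, 128 wide, 8 thick, aluminium frame, amber pane, grip tab on top. Origin: on the axis of its two knuckles, level with the leaf's lower edge. Own z up along that axis; leaf from own x = -13 to -141, faces to own +y and -y. Centre of mass near x = -46, z = 68. Symmetric about its xz plane. At the start it stands upright in the stand, lower edge 8 above the bench.
- knuckle_low (a point): Point on the bore axis at the underside of the door's lower knuckle (own 0, 0, 12 of the door). Both knuckles are upright steel tubes, outer diameter 18, bore 11 right through, 18 long.
- knuckle_top (a point): Point on the bore axis at the underside of the door's upper knuckle (own 0, 0, 92 of the door), same tube as the lower one.
- door_tab (a point): Centre of the gripping part of the black tab on the door's top (own -46, 0, 145 of the door). Tab: 34 along door x, 10 thick along door y, from door z = 117 to 165. Pinch it from above across the 10 mm.
- door_edge (a point): Middle of the door's free edge, opposite the knuckles (own -141, 0, 60 of the door).
- cabinet: Fixed white open-fronted vial cabinet, 100 deep (x), 140 wide (y), 136 high; origin at the centre of its underside on the bench, z up, open front at own x = -50 looking to own -x, roughly to the robot. When the knuckles are seated the door's origin is at cabinet z = 16. Door axes parallel to the cabinet's = door square open; turned +90 degrees about z (anticlockwise from above) = shut.
- slot_end (a point): Right end of the hinge post's slotted rail (9 high): cabinet -66, 50, 0, axes as the cabinet's. Both pins share one vertical axis at own x = 0, but its own y is NOT told: the steel post is clamped anywhere from own y = 6 to 38, differs each time, does not yield, and no reading shows it. It can be seen, or felt by touching a pin sideways.
- pin_low_level (a point): Height of the lower pin's shoulder (28 above the bench) above the slot's right end, axes as the cabinet's; NOT the pin's place. Pin: brass, upright, diameter 8, 14 long from the shoulder up, end bevelled to diameter 6.5 over the last 1.5. The shoulder (diameter 16, 6 thick) is where the knuckle comes to rest; 1.5 mm play round the pin, so the hung door sags a little.
- pin_top_level (a point): Height of the upper pin's shoulder (108 above the bench) above the slot's right end; same pin as the lower one, on the same axis; NOT the pin's place. The post's column (diameter 12, top at 112) stands 21 to the own +y side of the pins, with a side arm 10 wide to each shoulder; from own -x and -y the pins are free to reach.
- bumper (a point): Point between the two rubber bumpers on the right front of the cabinet (cabinet -61.5, -44, 76; bumpers 46 above and below it). They reach 11.5 out from the front and are soft (each yields 1 mm per N, at most 6); the shut door's back rests there, its leaf running from the post to cabinet -y. No latch; the door turns easily and stays where left.
- stand: Fixed grey stand, base 110 (x) by 70 (y), 8 high; two cheeks 90 long, 12 thick, top 38 above the bench, leave a slot 10 wide along own x, slot floor 8 above the bench. Origin at the centre of its underside. The door stands in the slot, knuckles toward own +x (door origin at own x = 77); lift it straight up by more than 35 to free it.
- vial_0: Glass vial with black cap, 23 across, 50 high, standing on the cabinet's floor (8 above the bench); origin centre of underside.
- vial_1: Glass vial with white cap, 23 across, 50 high, standing in the cabinet; origin centre of underside.
- vial_2: Glass vial with black cap, 23 across, 50 high, standing in the cabinet; origin centre of underside.
- timer: White digital timer, 62x68x24, lying on the bench; origin centre of underside. Bystander.
- tape_roll: Green roll of tape, 90 across, 19 high; origin centre of underside. Bystander.
- oring_box: Small grey card box, 32x52x20; origin centre of underside. Bystander.
- buffer_bottle: Clear bottle with blue cap, 57 across, 125 high; origin centre of underside. Bystander.
- spec_jar: Clear jar with yellow cap, 47 across, 80 high; origin centre of underside. Bystander.

How it is judged:
On the way, in this order (a step that is already met when the one before it is completed fails the run):
1. the door is lifted clear of its stand (z of door in the frame of stand above 0.042 m), for 0.2 s.
2. both knuckles sit right down on the two pins, the door upright and let go (z of knuckle_low in the frame of cabinet between 0.024 and 0.032 m and z of knuckle_top in the frame of cabinet between 0.104 and 0.112 m and x of knuckle_low in the frame of cabinet between -0.072 and -0.06 m and x of knuckle_top in the frame of cabinet between -0.072 and -0.06 m and y of knuckle_low in the frame of cabinet between 0.05 and 0.094 m and y of knuckle_top in the frame of cabinet between 0.05 and 0.094 m and angle between door's own z axis and vertical below 0.08 rad and contact force between the fingers and door below 0.3 N), for 0.2 s.
At the end, for the whole second after the job is handed in: Both knuckles are down on their pins (undersides within 4 mm of the shoulders' height, bore axis on the pins), the door upright within 0.08 rad and shut: its free edge no more than about 18 mm in front of the fully shut position; door at rest and released (z of knuckle_low in the frame of cabinet between 0.024 and 0.032 m and z of knuckle_top in the frame of cabinet between 0.104 and 0.112 m and x of knuckle_low in the frame of cabinet between -0.072 and -0.06 m and x of knuckle_top in the frame of cabinet between -0.072 and -0.06 m and y of knuckle_low in the frame of cabinet between 0.05 and 0.094 m and y of knuckle_top in the frame of cabinet between 0.05 and 0.094 m and angle between door's own z axis and vertical below 0.08 rad and x of door_edge in the frame of cabinet between -0.084 and -0.055 m and y of door_edge in the frame of cabinet below 0 m and linear speed of door below 0.02 m/s and angular speed of door below 0.1 rad/s); the robot touches nothing.
It fails at once if the door is forced against the cabinet, its post or pins with more than 25 N (contact force between door and cabinet above 25 N).
It fails at once if the robot itself presses on the cabinet, its post or pins with more than 25 N (contact force between any of the arm, the fingers and cabinet above 25 N).
It fails at once if a vial is knocked over or shoved (distance of any of vial_0, vial_1, vial_2 from where it was at the start of the episode above 0.015 m or angle between any of vial_0, vial_1, vial_2's own z axis and vertical above 0.3 rad).
It fails at once if a bystander on the bench is shoved or tipped (distance of any of timer, tape_roll, oring_box, buffer_bottle, spec_jar from where it was at the start of the episode above 0.015 m or angle between any of timer, tape_roll, oring_box, buffer_bottle, spec_jar's own z axis and vertical above 0.3 rad).
It also fails if it takes over 72 s, if anything falls off the work surface, if the arm or the gripper's body presses on something with over 40 N, if the wrist force passes 120 N, or if a joint passes its speed limit or range.

## Working session

There is one attempt and no reset: what is moved stays moved. The work goes in short steps, Python scripts to look and compute and a tool call to move; the robot and the scene stay as the last step left them, time stands still between calls to the robot, and variables do not carry over. Pictures are saved under pics/ and viewed, about 8 in all and at most 12, crops included, and the job is handed in when it is done.

Besides the shell and the picture viewer there is one more tool, called in YAML: its name, and indented under it one key for each argument. carry_out: Moves the arm, as the interface text tells. Its arguments: {"type":"object","properties":{"steps":{"type":"array"},"squeeze":{"type":"number"}},"required":["steps"]}

```bash
ls; mkdir -p pics; cat > h.py <<'E'
import numpy as np, cv2
from rig import robot, cams
def snap(n,f):
    c=cams.camera(n); cv2.imwrite(f'pics/{f}.png',c['pixels'][:,:,::-1]); np.save(f'pics/{f}.npy',{k:v for k,v in c.items()},allow_pickle=True); return c
def load(f): return np.load(f'pics/{f}.npy',allow_pickle=True).item()
def ray(c,u,v):
    d=np.array([(u-c['cx'])/c['fx'],(v-c['cy'])/c['fy']]); s=d.copy()
    for _ in range(20): s=d/(1+c['k1']*(s@s))
    return np.array(c['eye']),np.array(c['rotation'])@np.array([s[0],-s[1],-1])
def atz(c,u,v,z):
    e,d=ray(c,u,v); return e+d*(z-e[2])/d[2]
def proj(c,p):
    q=np.array(c['rotation']).T@(np.array(p)-c['eye']); s=np.array([q[0],-q[1]])/-q[2]; s=s*(1+c['k1']*(s@s))
    return np.array([c['fx']*s[0]+c['cx'],c['fy']*s[1]+c['cy']])
def tri(l):
    A=0;b=0
    for c,u,v in l:
        e,d=ray(c,u,v); d=d/np.linalg.norm(d); M=np.eye(3)-np.outer(d,d); A=A+M;b=b+M@e
    return np.linalg.solve(A,b)
E
python3 - <<'E'
from h import *
a=snap('top','t0');b=snap('side','s0')
im=np.hstack([a['pixels'],b['pixels']])[:,:,::-1]
for c in(a,b): print(c['eye'],c['fx'],c['k1'],np.round(c['rotation'],3).tolist())
print(robot.get_obs(), robot.tip_extent)
E
```

```text
pics
[0.34382293 0.09318251 1.49814794] 530.1199216371612 -0.00989541158652867 [-0.06, 0.044, 0.715, -0.695]
[-0.07372447 -0.47477557  0.98587069] 529.0449235476711 -0.12885725929589678 [0.347, -0.152, -0.351, 0.856]
{'time': 0.1, 'q': array([ 9.69529467e-01,  5.28368381e-01,  1.43378669e+00,  2.95931480e-06,
        1.18142725e+00, -1.78502715e-01]), 'joint_velocities': array([-0.00186304, -0.00307749, -0.00297965, -0.00266365, -0.00145343,
        0.00032641]), 'joint_torque': array([-7.75488606e-04, -4.40988994e+01, -1.77149910e+01,  6.34677010e-02,
        5.33580082e-02, -6.03375065e-05]), 'position': array([0.25603794, 0.56945686, 0.24366844]), 'tool_rot': array([ 8.39726870e-01,  5.43008097e-01, -9.18558367e-04,  3.82028683e-04]), 'ft_force': array([ 0.21957365,  0.24871829, -0.29212615]), 'moment': array([-0.01186347,  0.01599384,  0.03235724]), 'grip_width': 0.08681168190777888} 0.022
```

View pics/t0.png

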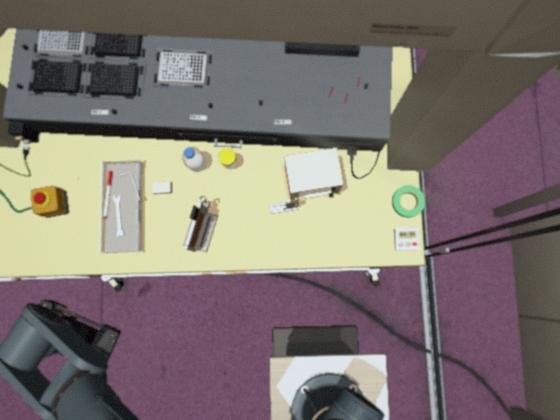

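View pics/s0.png

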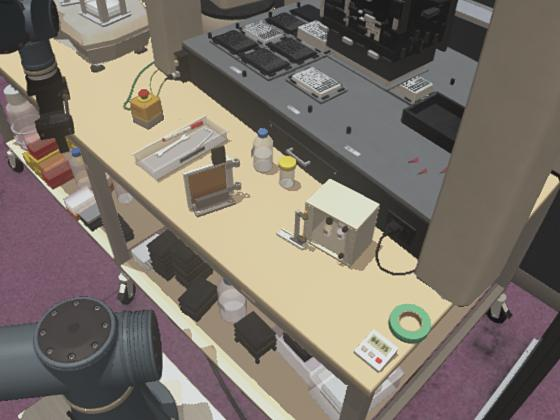

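The top view shows the door stand near (200,225), the hinge post near (290,207) and the cabinet near (313,172). The side view shows the door near (212,188) and the post near (300,228). I'll enlarge both.

```bash
sed -i "s/^import numpy as np, cv2/import numpy as np, cv2\nfrom scipy.spatial.transform import Rotation as R/; s/np.save(/c['rotation']=R.from_quat(c['rotation']).as_matrix(); np.save(/" h.py
python3 - <<'E'
from h import *
a=snap('top','t0');b=snap('side','s0')
for z,n in((a,'t0'),(b,'s0')): print(proj(z,[.5,0,0]))
A=a['pixels'][140:260,175:355,::-1];B=b['pixels'][130:270,180:390,::-1]
o=np.zeros((600,800,3),np.uint8)
A=cv2.resize(A[:,:160],None,fx=5,fy=5,interpolation=cv2.INTER_CUBIC);cv2.imwrite('pics/t0c.png',A)
B=cv2.resize(B[:,:],(798,532),interpolation=cv2.INTER_CUBIC);cv2.imwrite('pics/s0c.png',B)
E
```

```text
[322.36241643 228.23508349]
[304.38433253 278.64613117]
```

View pics/t0c.png

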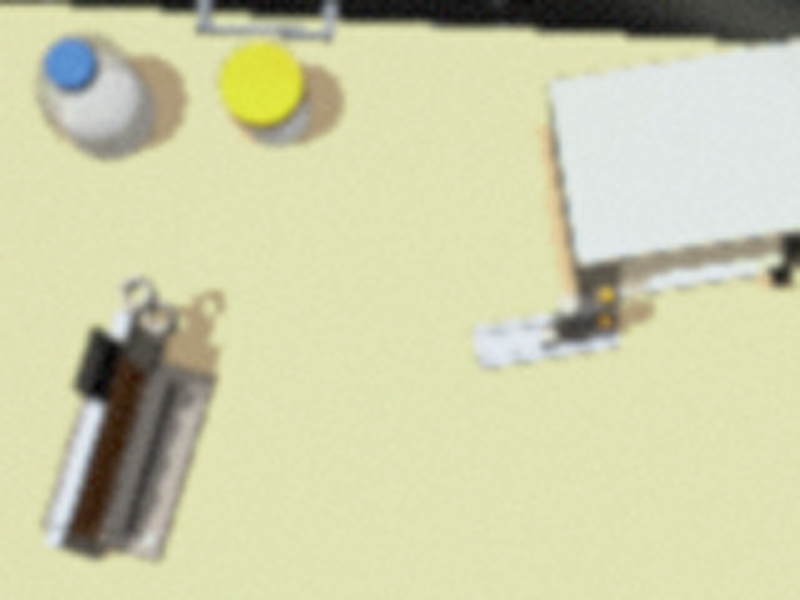

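View pics/s0c.png

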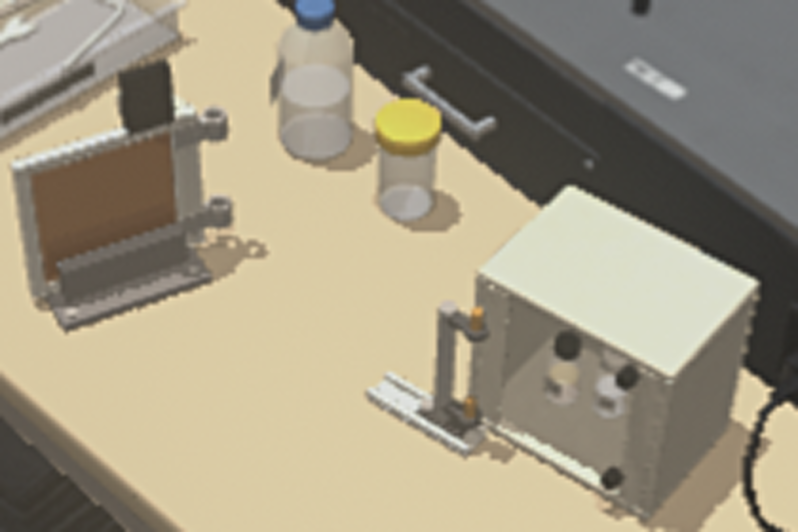

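```bash
cat > m.py <<'E'
from h import *
a=load('t0');b=load('s0')
T=lambda u,v:(a,175+(u+.5)/5-.5,140+(v+.5)/5-.5)
S=lambda u,v:(b,180+(u+.5)/3.8-.5,130+(v+.5)/3.8-.5)
def sh(n,z,t=None,s=None):
    o=[n,z]
    if t: o+=['T',np.round(atz(*T(*t),z),4)]
    if s: o+=['S',np.round(atz(*S(*s),z),4)]
    if t and s: o+=['tri',np.round(tri([T(*t),S(*s)]),4)]
    print(*o)
sh('pinU',.122,(606,293),(478,309)); sh('pinL',.042,(606,321),(471,397))
sh('cabFL',.136,(577,263),(478,273)); sh('cabBL',.136,(553,82),(570,186))
sh('cabBR',.136,None,(757,285)); sh('cabFR',.136,None,(668,377))
sh('knU',.118,(139,290),(215,113)); sh('knL',.038,(158,320),(220,202))
sh('tab',.173,(95,363),(144,64)); sh('railR',.009,(618,343),(470,450)); sh('railL',.009,(478,348),(370,392))
sh('standF',.038,(160,555),None);sh('leafouter',.128,(58,540),(18,162)); sh('leafin',.128,(124,312),(195,108))
E
python3 m.py
```

```text
pinU 0.122 T [0.5686 0.0742 0.122 ] S [0.5705 0.0714 0.122 ] tri [0.57   0.0731 0.1208]
pinL 0.042 T [0.5659 0.0736 0.042 ] S [0.5706 0.0721 0.042 ] tri [0.5673 0.0721 0.0441]
cabFL 0.136 T [0.5826 0.089  0.136 ] S [0.5821 0.0832 0.136 ] tri [0.5849 0.0878 0.1305]
cabBL 0.136 T [0.6797 0.0988 0.136 ] S [0.6807 0.0962 0.136 ] tri [0.681  0.098  0.1344]
cabBR 0.136 S [ 0.6959 -0.0408  0.136 ]
cabFR 0.136 S [ 0.5989 -0.0509  0.136 ]
knU 0.118 T [0.5784 0.3213 0.118 ] S [0.5803 0.3205 0.118 ] tri [0.5791 0.3205 0.1186]
knL 0.038 T [0.5746 0.3239 0.038 ] S [0.5799 0.3199 0.038 ] tri [0.5772 0.3219 0.0379]
tab 0.173 T [0.5322 0.3347 0.173 ] S [0.5383 0.3382 0.173 ] tri [0.5324 0.3328 0.1793]
railR 0.009 T [0.5581 0.0668 0.009 ] S [0.5599 0.0606 0.009 ] tri [0.5608 0.0649 0.0041]
railL 0.009 T [0.5576 0.1463 0.009 ] S [0.549  0.1401 0.009 ] tri [ 0.5585  0.1476 -0.0042]
standF 0.038 T [0.4433 0.3237 0.038 ]
leafouter 0.128 T [0.4464 0.3625 0.128 ] S [0.4496 0.363  0.128 ] tri [0.4472 0.3614 0.1304]
leafin 0.128 T [0.5652 0.3276 0.128 ] S [0.5667 0.3243 0.128 ] tri [0.5667 0.3269 0.1262]
```

The views agree. The pins are near (0.569, 0.073), the cabinet's yaw is about 6.6°, and the door's origin is near (0.578, 0.321) with a yaw of about -17°. I'll move over the door for a wrist look.

carry_out:
  steps:
    - [[2.5,-3,0.8],1,0]
    - [[3.4,-2.9,0.8],1,0]
    - [[3.4,-2.9,0.8],1,0]
    - [[3.4,-2.9,0.8],1,0]
    - [[3.4,-2.9,0.8],1,0]
    - [[3.4,-2.9,0.8],1,0]
    - [[3.4,-2.9,0.8],1,0]
    - [[2.0,-2.0,0.5],0,0]
    - [[0,0,0],0,0]
  squeeze: 25

```text
time: 1.1
position: [0.5113, 0.3359, 0.3048]
tool_rot: [0.802, 0.597, -0.002, 0.001]
ft_force: [-0.5, -0.1, 0.7]
grip_width: 0.087
```

```bash
python3 - <<'E'
from h import *
snap('wrist','w0'); c=load('w0');print(c['eye'],c['fx'],c['k1'],c['rotation'].round(2).tolist())
q=robot.get_obs();print(q['position'],q['q'])
for p in ([.578,.321,.118],[.5346,.3347,.173],[.5695,.073,.122]):print(proj(c,p))
E
```

```text
[0.43290162 0.36056638 0.44571039] 345.57802513382904 -0.09056164901855374 [[0.29, -0.92, -0.28], [0.96, 0.27, 0.09], [-0.0, -0.3, 0.95]]
[0.50975386 0.33694648 0.30430559] [ 0.40236499  0.45056414  1.39401012 -0.00212349  1.30171237 -0.87875524]
[278.3620873  245.97299754]
[280.02813547 224.01558746]
[ 65.30309312 296.2117339 ]
```

View pics/w0.png

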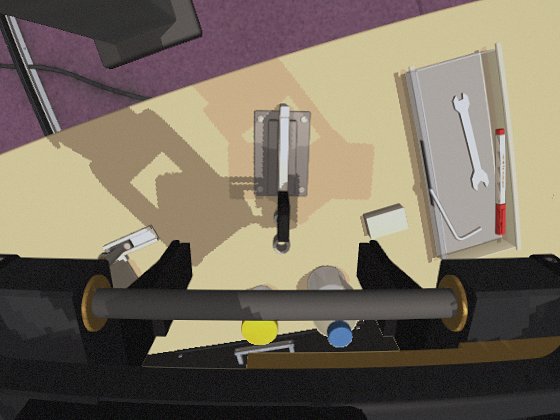

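The wrist view shows the door end-on: leaf top edge along column 284 (rows 105–190), tab near (283,215), upper knuckle near (282,246). Next is the same view over the pins.

carry_out:
  steps:
    - [[0.3,-4.5,0],0,0]
    - [[0.4,-5,0],0,0]
    - [[0.4,-5,0],0,0]
    - [[0.4,-5,0],0,0]
    - [[0.4,-4.5,0],0,0]
    - [[0.4,-1,0],0,0]
    - [[0,0,0],0,0]

```text
time: 1.85
position: [0.5252, 0.0892, 0.3012]
tool_rot: [0.798, 0.603, -0.004, -0.004]
ft_force: [-0.1, -0.1, -0.5]
grip_width: 0.0869
```

```bash
python3 - <<'E'
from h import *
c=snap('wrist','w1'); q=robot.get_obs();print(q['position'],q['q'])
p=proj(c,[.5695,.073,.122]);print(p)
d=load('w0')
u,v=np.round(p-[33,37]).astype(int);print('crop pins',u,v,'door',250,90)
P=c['pixels'][v:v+75,u:u+66,::-1]; D=d['pixels'][90:265,250:320,::-1]
o=np.zeros((600,800,3),np.uint8)
P=cv2.resize(P,None,fx=8,fy=8,interpolation=cv2.INTER_CUBIC);o[:P.shape[0],:P.shape[1]]=P
D=cv2.resize(D,None,fx=3.4,fy=3.4,interpolation=cv2.INTER_CUBIC);o[:D.shape[0],540:540+D.shape[1]]=D
cv2.imwrite('pics/w1c.png',o)
E
```

```text
[0.52481803 0.08996874 0.30114294] [-4.10121189e-02  3.41294407e-01  1.58622338e+00  1.54055115e-03
  1.22577683e+00 -1.33763789e+00]
[269.5612502  231.69971056]
crop pins 237 195 door 250 90
```

View pics/w1c.png

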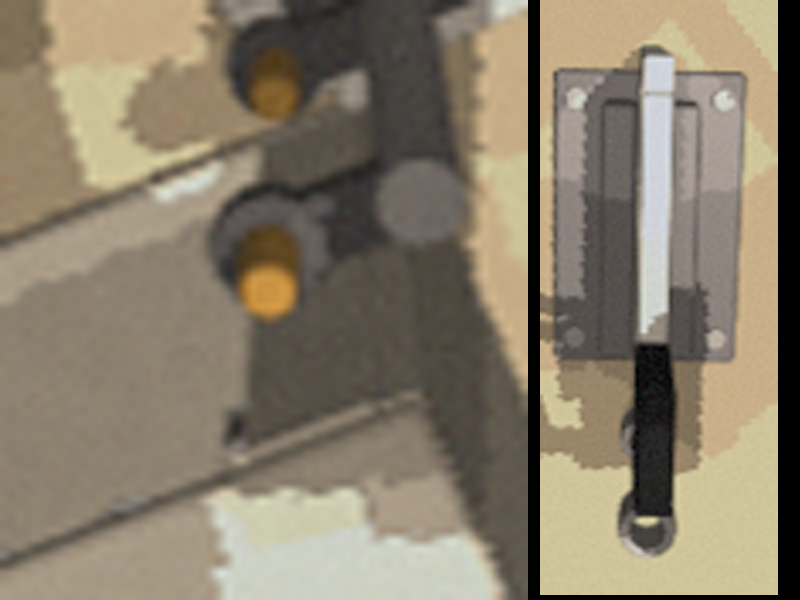

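```bash
python3 - <<'E'
from h import *
c=load('w1');d=load('w0')
P=lambda u,v,z:atz(c,237+(u+.5)/8-.5,195+(v+.5)/8-.5,z).round(4)
D=lambda u,v,z:atz(d,250+(u-540+.5)/3.4-.5,90+(v+.5)/3.4-.5,z).round(4)
print('pinU',P(268,291,.122),'pinL',P(275,97,.042),'col',P(421,200,.112))
print('kn',D(646,526,.118),'leaf far',D(657,52,.128),'leaf near',D(653,330,.128),'tab end',D(654,516,.173))
print('tab near bottom',D(653,345,.128), 'tab as seen top-start',D(653,345,.173))
E
```

```text
pinU [0.5689 0.0737 0.122 ] pinL [0.5689 0.0739 0.042 ] col [0.566  0.0946 0.112 ]
kn [0.577 0.324 0.118] leaf far [0.4436 0.3657 0.128 ] leaf near [0.5158 0.3437 0.128 ] tab end [0.5507 0.3328 0.173 ]
tab near bottom [0.5199 0.3425 0.128 ] tab as seen top-start [0.5076 0.345  0.173 ]
```

carry_out:
  steps:
    - [[0.1,4.5,0],-0.7,0]
    - [[0.2,5,0],-0.8,0]
    - [[0.2,5,0],0,0]
    - [[0.2,5,0],0,0]
    - [[0.1,4.5,-1],0,0]
    - [[0,1,-3],0,0]
    - [[0,0,-3],0,0]
    - [[0,0,0],0,0]

```text
time: 2.7
position: [0.521, 0.3639, 0.2291]
tool_rot: [0.799, 0.601, -0.002, -0.008]
ft_force: [0.1, -0.3, -1.1]
grip_width: 0.087
```

carry_out:
  steps:
    - [[0,0,0],0,0]
    - [[0,0,0],0,0]

```text
time: 2.9
position: [0.519, 0.367, 0.23]
tool_rot: [0.798, 0.602, -0.002, -0.008]
ft_force: [-0.4, -0.8, 0.0]
grip_width: 0.0869
```

carry_out:
  steps:
    - [[0.7,-1.5,0],-1,0]
    - [[0.7,-1.4,0],-0.6,0]
    - [[0,0,0],0,0]
    - [[0,0,0],0,0]

```text
time: 3.3
position: [0.537, 0.3344, 0.2349]
tool_rot: [0.808, 0.589, 0.002, -0.007]
ft_force: [0.0, -0.7, -0.2]
grip_width: 0.0872
```

```bash
cat >> h.py <<'E'
def st():
    q=robot.get_obs(); r=R.from_quat(q['tool_rot']).as_matrix()
    print('t',q['time'],'p',q['position'].round(4),'yaw',np.degrees(np.arctan2(r[1,0],r[0,0])).round(2),'z',r[:,2].round(4),'F',q['ft_force'].round(2),'M',q['moment'].round(2),'w',round(q['grip_width'],4))
    return q
E
python3 -c "from h import *;st()"
```

```text
t 3.3 p [0.537  0.3344 0.2349] yaw 72.16 z [-0.005   0.0139 -0.9999] F [ 0.04 -0.75 -0.15] M [-0.01 -0.05 -0.04] w 0.0872
```

carry_out:
  steps:
    - [[-0.3,0.3,-2],0,0]
    - [[0,0,-2],0,0]
    - [[0,0,-1.5],0,0]
    - [[0,0,-1],0,0]
    - [[0,0,0],0,0]
    - [[0,0,0],0,0]

```text
time: 3.9
position: [0.5375, 0.3354, 0.1716]
tool_rot: [0.81, 0.586, 0.006, -0.007]
ft_force: [0.2, -0.6, -0.3]
grip_width: 0.087
```

```bash
python3 -c "from h import *;st();st()"
```

```text
t 3.9 p [0.5375 0.3354 0.1716] yaw 71.81 z [ 0.0019  0.0176 -0.9998] F [ 0.24 -0.6  -0.29] M [0.04 0.02 0.03] w 0.087
t 3.9 p [0.5375 0.3354 0.1716] yaw 71.81 z [ 0.0019  0.0176 -0.9998] F [ 0.24 -0.6  -0.29] M [0.04 0.02 0.03] w 0.087
```

carry_out:
  steps:
    - [[-0.4,0.2,-0.6],0.5,0]
    - [[0,0,-0.4],0,0]
    - [[0,0,0],0,0]
    - [[0,0,0],0,0]

```text
time: 4.3
position: [0.5342, 0.3382, 0.163]
tool_rot: [0.807, 0.59, 0.008, -0.006]
ft_force: [0.2, -0.6, 0.1]
grip_width: 0.0871
```

```bash
python3 -c "from h import *;st()"
```

```text
t 4.3 p [0.5342 0.3382 0.163 ] yaw 72.37 z [ 0.0054  0.0192 -0.9998] F [ 0.15 -0.55  0.05] M [0.02 0.07 0.04] w 0.0871
```

carry_out:
  steps:
    - [[0,0,0],0,1]
    - [[0,0,0],0,1]
    - [[0,0,0],0,1]
    - [[0,0,0],0,1]
    - [[0,0,0],0,1]
    - [[0,0,0],0,1]

```text
time: 4.9
position: [0.5347, 0.3385, 0.1638]
tool_rot: [0.807, 0.59, 0.009, -0.006]
ft_force: [-0.1, 0.0, 0.1]
grip_width: 0.0472
```

```bash
python3 -c "from h import *;st()"
```

```text
t 4.9 p [0.5347 0.3385 0.1638] yaw 72.37 z [ 0.0069  0.0198 -0.9998] F [-0.1   0.02  0.1 ] M [-0.01  0.   -0.04] w 0.0472
```

carry_out:
  steps:
    - [[0,0,0],0,1]
    - [[0,0,0],0,1]
    - [[0,0,0],0,1]
    - [[0,0,0],0,1]
    - [[0,0,0],0,1]
    - [[0,0,0],0,1]
    - [[0,0,0],0,1]

```text
time: 5.6
position: [0.5342, 0.337, 0.1637]
tool_rot: [0.807, 0.591, 0.007, -0.005]
ft_force: [-0.6, -1.6, 0.6]
grip_width: 0.0097
```

```bash
python3 -c "from h import *;st()"
```

```text
t 5.6 p [0.5342 0.337  0.1637] yaw 72.43 z [ 0.0053  0.0163 -0.9999] F [-0.61 -1.56  0.6 ] M [-0.32  0.07 -0.  ] w 0.0097
```

Gripped, with a width of 9.7 mm. Lifting now.

carry_out:
  steps:
    - [[0,0,1.5],0,1]
    - [[0,0,2],0,1]
    - [[0,0,2],0,1]
    - [[0,0,1.5],0,1]
    - [[0,0,0],0,1]
    - [[0,0,0],0,1]
    - [[0,0,0],0,1]

```text
time: 6.3
position: [0.5309, 0.3375, 0.2301]
tool_rot: [0.807, 0.59, 0.004, -0.008]
ft_force: [-0.1, -0.7, -2.8]
grip_width: 0.0101
```

```bash
python3 -c "from h import *;st()"
```

```text
t 6.3 p [0.5309 0.3375 0.2301] yaw 72.32 z [-0.0041  0.0175 -0.9998] F [-0.09 -0.65 -2.8 ] M [ 0.03  0.05 -0.05] w 0.0101
```

carry_out:
  steps:
    - [[-2,-1.5,0],2,1]
    - [[-1.5,-3,0],4,1]
    - [[-1,-3.5,0],4,1]
    - [[-0.5,-3.5,0],4,1]
    - [[0,-3.5,0],4,1]
    - [[0,-3.5,0],3,1]
    - [[0,-3.2,0],2,1]
    - [[0,-2.2,0],0,1]
    - [[0,-1,0],0,1]
    - [[0,0,0],0,1]

```text
time: 7.3
position: [0.4728, 0.0814, 0.2202]
tool_rot: [0.666, 0.745, -0.003, -0.015]
ft_force: [0.7, -0.9, -2.3]
grip_width: 0.01
```

```bash
python3 -c "from h import *;st()"
```

```text
t 7.3 p [0.4728 0.0814 0.2202] yaw 96.4 z [-0.0265  0.0143 -0.9995] F [ 0.7  -0.87 -2.33] M [ 0.02 -0.02  0.04] w 0.01
```

carry_out:
  steps:
    - [[0,-0.6,-0.8],0,1]
    - [[0,-0.3,-0.8],0,1]
    - [[0,0,-0.7],0,1]
    - [[0,0,0],0,1]
    - [[0,0,0],0,1]
    - [[0,0,0],0,1]
    - [[0,0,0],0,1]

```text
time: 8.0
position: [0.4722, 0.0759, 0.1938]
tool_rot: [0.665, 0.747, -0.004, -0.016]
ft_force: [-1.1, 0.1, -2.3]
grip_width: 0.0095
```

```bash
python3 - <<'E'
from h import *
st()
a=snap('top','t2');b=snap('side','s2');w=snap('wrist','w2')
K=[.5175,.077,.15]
o=np.zeros((600,800,3),np.uint8)
def put(c,n,x0,W,H,f,ctr):
    u,v=np.round(proj(c,ctr)-[W/2,H/2]).astype(int); u=max(u,0);v=max(v,0)
    I=cv2.resize(c['pixels'][v:v+H,u:u+W,::-1],None,fx=f,fy=f,interpolation=cv2.INTER_CUBIC); o[:I.shape[0],x0:x0+I.shape[1]]=I; print(n,u,v,f,x0)
put(a,'top',0,44,75,8,[.53,.075,.12]); put(b,'side',360,55,75,8,[.535,.075,.1])
cv2.imwrite('pics/c2.png',o)
E
```

```text
t 8.0 p [0.4722 0.0759 0.1938] yaw 96.65 z [-0.029   0.0164 -0.9994] F [-1.1   0.07 -2.26] M [ 0.04 -0.03  0.01] w 0.0095
top 274 175 8 0
side 266 187 8 360
```

View pics/c2.png

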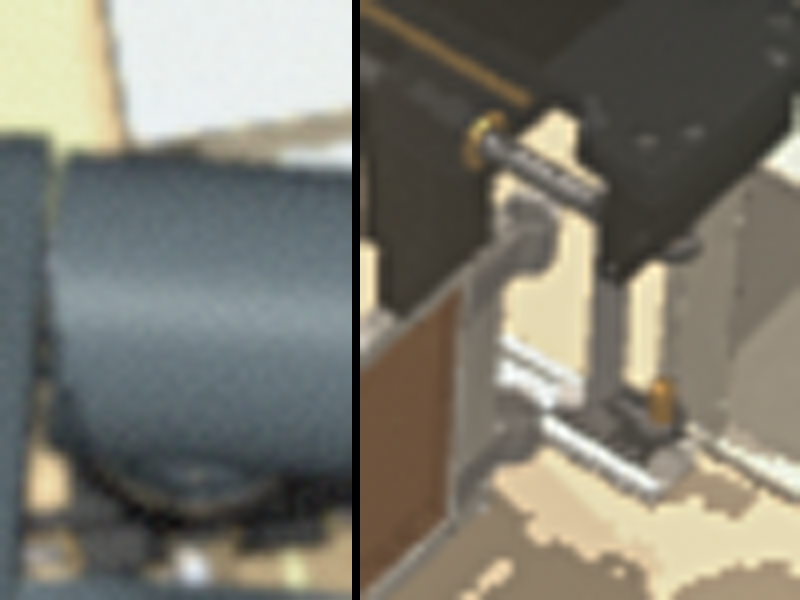

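The arm blocks the top view. The side view shows the upper knuckle near (530,222), the lower knuckle near (515,420) and the lower pin near (661,400). Next, the wrist picture.

```bash
python3 - <<'E'
from h import *
c=load('w2')
p=proj(c,[.5689,.0738,.122]);k=proj(c,[.517,.080,.148]);print(p,k)
I=c['pixels'][110:310,180:380,::-1]; o=cv2.resize(I,None,fx=3,fy=3,interpolation=cv2.INTER_CUBIC)
cv2.imwrite('pics/w2c.png',o)
E
```

```text
[253.3588757  347.06805823] [269.67154403 308.01827834]
```

View pics/w2c.png

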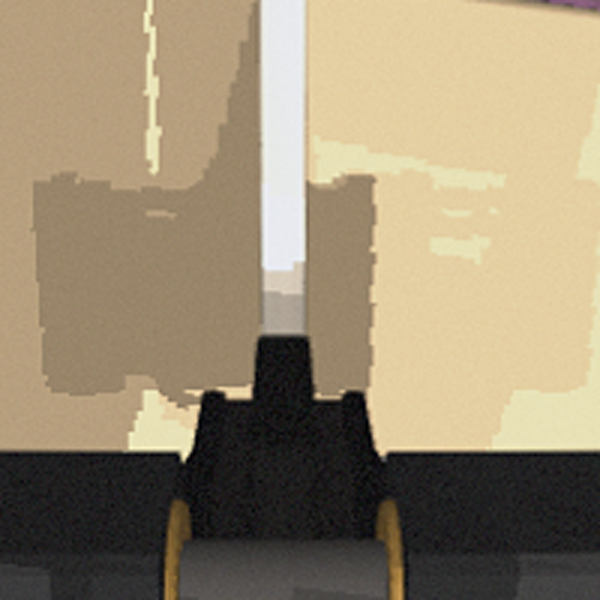

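The wrist view shows the leaf's top edge centred on crop column 283 and running straight down; the gripper hides the knuckles and pins. I'll check the rigid-grasp prediction against the side and wrist pictures.

```bash
cat >> h.py <<'E'
def T(p,Rm):
    M=np.eye(4);M[:3,:3]=Rm;M[:3,3]=p;return M
def door(q=None, yaw0=-17.4, o0=(.577,.324,.008)):
    "door pose from rigid grasp"
    G=T([.5342,.337,.1637],R.from_quat([.807,.591,.007,-.005]).as_matrix())
    D=T(o0,R.from_euler('z',yaw0,degrees=True).as_matrix())
    q=q or robot.get_obs()
    return T(q['position'],R.from_quat(q['tool_rot']).as_matrix())@np.linalg.inv(G)@D
def pt(M,x,y,z): return (M@[x,y,z,1])[:3]
E
python3 - <<'E'
from h import *
M=door();print(M.round(4))
b=load('s2');w=load('w2')
cr=lambda p:((proj(b,p)-[266,187]+.5)*8-.5+[360,0]).round(1)
for n,p in dict(kUb=(0,0,92),kUt=(0,0,110),kLb=(0,0,12),kLt=(0,0,30),cornerTop=(-13,0,120),cornerBot=(-13,0,0)).items():
    P=pt(M,*np.array(p)/1000);print(n,P.round(4),'side crop',cr(P))
print('pinL top',cr([.5689,.0738,.042]),'pinL shoulder',cr([.5689,.0738,.028]))
for x in(-.141,-.1,-.07):
    P=pt(M,x,0,.12);print(x,P.round(4),((proj(w,P)-[180,110]+.5)*3-.5).round(1))
for v in(0,100,330):
    print(v,atz(w,180+283.5/3-.5,110+(v+.5)/3-.5,M[2,3]+.12).round(4))
E
```

```text
[[ 9.925e-01 -1.189e-01  2.690e-02  5.124e-01]
 [ 1.189e-01  9.929e-01  8.000e-04  8.130e-02]
 [-2.690e-02  2.400e-03  9.996e-01  3.710e-02]
 [ 0.000e+00  0.000e+00  0.000e+00  1.000e+00]]
kUb [0.5149 0.0813 0.1291] side crop [517.4 258.4]
kUt [0.5153 0.0814 0.1471] side crop [520.  212.6]
kLb [0.5127 0.0813 0.0491] side crop [506.2 450.4]
kLt [0.5132 0.0813 0.0671] side crop [508.6 408.7]
cornerTop [0.5027 0.0798 0.1574] side crop [492.2 212.4]
cornerBot [0.4995 0.0797 0.0375] side crop [477.2 503.2]
pinL top [656.  380.2] pinL shoulder [653.8 411.1]
-0.141 [0.3757 0.0646 0.1609] [ 274.7 -136.8]
-0.1 [0.4164 0.0695 0.1598] [275.7 116.2]
-0.07 [0.4461 0.073  0.1589] [276.4 283.7]
0 [0.397  0.0685 0.1571]
100 [0.4137 0.0705 0.1571]
330 [0.4553 0.0753 0.1571]
```

```bash
python3 - <<'E'
from h import *
b=load('s2')
I=b['pixels'][205:260,268:316,::-1]; o=cv2.resize(I,None,fx=10.9,fy=10.9,interpolation=cv2.INTER_CUBIC);o=cv2.convertScaleAbs(o,alpha=1.6,beta=10)
cv2.imwrite('pics/s2c.png',o)
E
```

```text
(no output)
```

View pics/s2c.png

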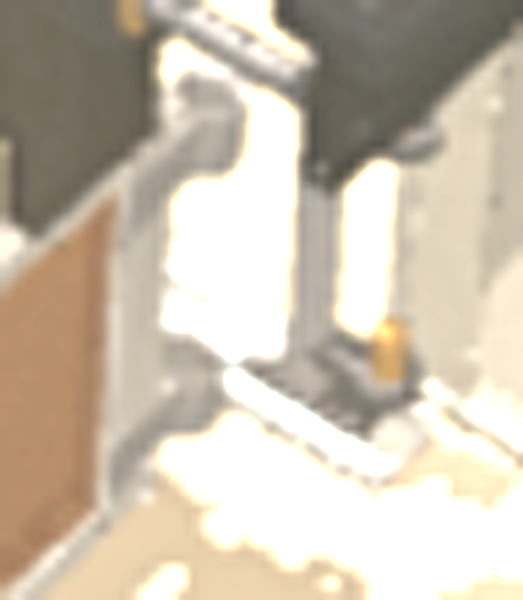

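carry_out:
  steps:
    - [[0.6,-0.4,0.2],0,1]
    - [[1,-0.4,0.1],0,1]
    - [[1,0,0],0,1]
    - [[1,0,0],0,1]
    - [[1,0,0],0,1]
    - [[0.4,0,0],0,1]
    - [[0,0,0],0,1]
    - [[0,0,0],0,1]

```text
time: 8.95
position: [0.5288, 0.0664, 0.1975]
tool_rot: [0.665, 0.747, -0.003, -0.015]
ft_force: [0.3, -0.6, -3.0]
grip_width: 0.0097
```

```bash
cat >> h.py <<'E'
def kn(dy=.0012):
    st();M=door();M[1,3]+=dy
    for z in(.012,.092):P=pt(M,0,0,z);print('kn',P.round(4),'to pin',(np.array([.5689,.0738])-P[:2]).round(4), 'above pin top',(P[2]-(.042 if z<.05 else .122)).round(4))
E
python3 -c "from h import *;kn()"
```

```text
t 8.95 p [0.5288 0.0664 0.1975] yaw 96.59 z [-0.0257  0.016  -0.9995] F [ 0.27 -0.64 -3.04] M [ 0.   -0.   -0.02] w 0.0097
kn [0.5697 0.0731 0.0528] to pin [-0.0008  0.0007] above pin top 0.0108
kn [0.5716 0.0732 0.1328] to pin [-0.0027  0.0006] above pin top 0.0108
```

carry_out:
  steps:
    - [[-0.1,0.1,-0.4],0,1]
    - [[-0.1,0,-0.3],0,1]
    - [[0,0,0],0,1]
    - [[0,0,0],0,1]

```text
time: 9.35
position: [0.5245, 0.0679, 0.1894]
tool_rot: [0.665, 0.747, -0.004, -0.016]
ft_force: [0.6, -0.2, -1.9]
grip_width: 0.0097
```

```bash
python3 - <<'E'
from h import *
kn();b=snap('side','s3')
M=door();M[1,3]+=.0012
f=10.9
cr=lambda p:((proj(b,p)-[275,190]+.5)*f-.5).round(0)
for z in(12,30,92,110):print(z,cr(pt(M,0,0,z/1000)))
print('pins',cr([.5689,.0738,.042]),cr([.5689,.0738,.028]),cr([.5689,.0738,.122]),cr([.5689,.0738,.108]))
o=cv2.resize(b['pixels'][190:245,275:335,::-1],None,fx=f,fy=f,interpolation=cv2.INTER_CUBIC);o=cv2.convertScaleAbs(o,alpha=1.5,beta=10)
cv2.imwrite('pics/s3c.png',o)
E
```

```text
t 9.35 p [0.5245 0.0679 0.1894] yaw 96.61 z [-0.0289  0.0163 -0.9994] F [ 0.64 -0.25 -1.93] M [ 0.04 -0.06 -0.01] w 0.0097
kn [0.565  0.0747 0.0446] to pin [ 0.0039 -0.0009] above pin top 0.0026
kn [0.5671 0.0747 0.1246] to pin [ 0.0018 -0.0009] above pin top 0.0026
12 [290. 485.]
30 [295. 429.]
92 [314. 225.]
110 [320. 163.]
pins [305. 485.] [302. 528.] [323. 231.] [320. 277.]
```

View pics/s3c.png

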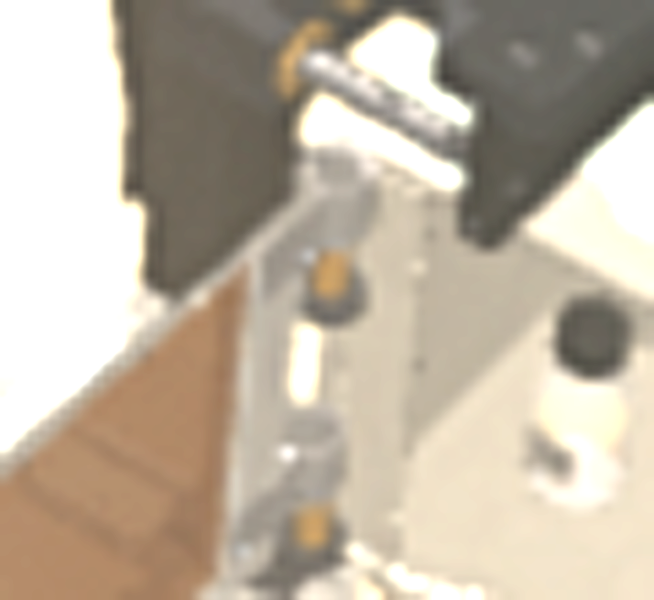

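The side view shows the upper pin at crop (332,275) with its knuckle about 9 px left, and the lower pin at (313,527) with its knuckle about 15 px left. That matches the model, which gives +2.9 mm in x and -0.9 mm in y still to go.

carry_out:
  steps:
    - [[0.3,-0.1,0.1],0,1]
    - [[0,0,0],0,1]
    - [[0,0,0],0,1]

```text
time: 9.7
position: [0.5279, 0.0668, 0.1908]
tool_rot: [0.665, 0.747, -0.003, -0.016]
ft_force: [-0.1, 0.4, -2.9]
grip_width: 0.01
```

```bash
python3 -c "from h import *;kn()"
```

```text
t 9.7 p [0.5279 0.0668 0.1908] yaw 96.62 z [-0.0284  0.0162 -0.9995] F [-0.12  0.39 -2.93] M [ 0. -0. -0.] w 0.01
kn [0.5684 0.0735 0.046 ] to pin [0.0005 0.0003] above pin top 0.004
kn [0.5706 0.0736 0.126 ] to pin [-0.0017  0.0002] above pin top 0.004
```

carry_out:
  steps:
    - [[0,0,-0.2],0,1]
    - [[0,0,-0.2],0,1]
    - [[0,0,-0.1],0,1]
    - [[0,0,0],0,1]

```text
time: 10.1
position: [0.5283, 0.0667, 0.1868]
tool_rot: [0.665, 0.747, -0.003, -0.015]
ft_force: [-0.7, -0.8, -0.1]
grip_width: 0.0098
```

```bash
python3 -c "from h import *;kn()"
```

```text
t 10.1 p [0.5283 0.0667 0.1868] yaw 96.62 z [-0.027   0.016  -0.9995] F [-0.67 -0.81 -0.09] M [0.03 0.09 0.03] w 0.0098
kn [0.5691 0.0734 0.0421] to pin [-0.0002  0.0004] above pin top 0.0001
kn [0.5711 0.0735 0.122 ] to pin [-0.0022  0.0003] above pin top 0.0
```

Fz rose, so a rim is probably touching. The upper knuckle is predicted 2 mm too far in +x, so I'll back off 1 mm in x and lower.

carry_out:
  steps:
    - [[-0.1,0,0],0,1]
    - [[0,0,-0.1],0,1]
    - [[0,0,-0.1],0,1]
    - [[0,0,0],0,1]

```text
time: 10.5
position: [0.5275, 0.0666, 0.1867]
tool_rot: [0.665, 0.747, -0.003, -0.015]
ft_force: [-0.1, -1.3, -0.3]
grip_width: 0.0097
```

```bash
python3 -c "from h import *;kn()"
```

```text
t 10.5 p [0.5275 0.0666 0.1867] yaw 96.64 z [-0.0255  0.0157 -0.9996] F [-0.12 -1.28 -0.3 ] M [0.05 0.1  0.05] w 0.0097
kn [0.5684 0.0733 0.042 ] to pin [0.0005 0.0005] above pin top 0.0
kn [0.5703 0.0734 0.122 ] to pin [-0.0014  0.0004] above pin top -0.0
```

carry_out:
  steps:
    - [[-0.1,0,-0.1],0,1]
    - [[0,0.1,-0.1],0,1]
    - [[0,0,-0.1],0,1]
    - [[0,0,0],0,1]

```text
time: 10.9
position: [0.5272, 0.0667, 0.1865]
tool_rot: [0.665, 0.747, -0.002, -0.013]
ft_force: [0.4, -0.3, 0.4]
grip_width: 0.0098
```

```bash
python3 -c "from h import *;kn()"
```

```text
t 10.9 p [0.5272 0.0667 0.1865] yaw 96.67 z [-0.0221  0.0135 -0.9997] F [ 0.41 -0.31  0.36] M [0.14 0.07 0.03] w 0.0098
kn [0.5686 0.0731 0.0419] to pin [0.0003 0.0007] above pin top -0.0001
kn [0.5703 0.0734 0.1219] to pin [-0.0014  0.0004] above pin top -0.0001
```

carry_out:
  steps:
    - [[0,0,0.3],0,1]
    - [[-0.1,-0.1,0],0,1]
    - [[0,0,0],0,1]
    - [[0,0,0],0,1]

```text
time: 11.3
position: [0.5252, 0.0657, 0.1878]
tool_rot: [0.665, 0.747, -0.003, -0.014]
ft_force: [-0.6, 0.3, -2.5]
grip_width: 0.01
```

```bash
python3 - <<'E'
from h import *
kn();b=snap('side','s4')
M=door();M[1,3]+=.0012
f=13
cr=lambda p:((proj(b,p)-[286,195]+.5)*f-.5).round(0)
for z in(12,30,92,110):print(z,cr(pt(M,0,0,z/1000)))
print('pins',cr([.5689,.0738,.042]),cr([.5689,.0738,.028]),cr([.5689,.0738,.122]),cr([.5689,.0738,.108]))
o=cv2.resize(b['pixels'][195:241,286:326,::-1],None,fx=f,fy=f,interpolation=cv2.INTER_CUBIC);o=cv2.convertScaleAbs(o,alpha=1.2,beta=10)
cv2.imwrite('pics/s4c.png',o)
E
```

```text
t 11.3 p [0.5252 0.0657 0.1878] yaw 96.66 z [-0.0249  0.0138 -0.9996] F [-0.64  0.29 -2.45] M [0.02 0.02 0.05] w 0.01
kn [0.5662 0.0722 0.0431] to pin [0.0027 0.0016] above pin top 0.0011
kn [0.5681 0.0725 0.1231] to pin [0.0008 0.0013] above pin top 0.0011
12 [217. 523.]
30 [223. 456.]
92 [244. 213.]
110 [251. 140.]
pins [221. 514.] [218. 564.] [242. 211.] [238. 266.]
```

View pics/s4c.png

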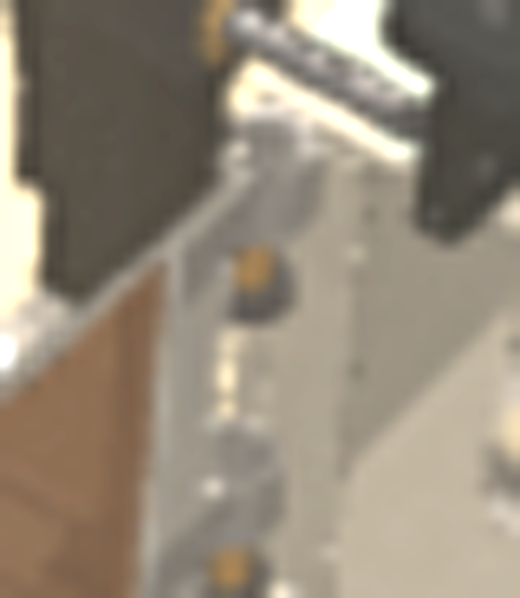

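The upper knuckle is about 0.9 mm right of its pin in the side view and the lower about 1.7 mm left. So the door leans slightly in the grip and a mid-setting is needed. I'll shift +1 mm in x and lower.

carry_out:
  steps:
    - [[0.1,0,0],0,1]
    - [[0,0,-0.1],0,1]
    - [[0,0,-0.15],0,1]
    - [[0,0,-0.15],0,1]
    - [[0,0,0],0,1]

```text
time: 11.85
position: [0.5255, 0.0659, 0.1836]
tool_rot: [0.665, 0.747, -0.004, -0.015]
ft_force: [0.6, 0.9, -2.4]
grip_width: 0.0097
```

```bash
python3 -c "from h import *;kn()"
```

```text
t 11.85 p [0.5255 0.0659 0.1836] yaw 96.67 z [-0.0271  0.014  -0.9995] F [ 0.57  0.92 -2.45] M [ 0.01 -0.01  0.01] w 0.0097
kn [0.5662 0.0724 0.0388] to pin [0.0027 0.0014] above pin top -0.0032
kn [0.5682 0.0726 0.1188] to pin [0.0007 0.0012] above pin top -0.0032
```

Now 3 mm below the earlier contact height with no load, so both bores are going over the pins. Continuing down gently.

carry_out:
  steps:
    - [[0,0,-0.15],0,1]
    - [[0,0,-0.15],0,1]
    - [[0,0,-0.15],0,1]
    - [[0,0,0],0,1]

```text
time: 12.25
position: [0.5254, 0.0658, 0.1781]
tool_rot: [0.665, 0.747, -0.004, -0.015]
ft_force: [-0.0, -0.4, -2.4]
grip_width: 0.0097
```

```bash
python3 -c "from h import *;kn()"
```

```text
t 12.25 p [0.5254 0.0658 0.1781] yaw 96.67 z [-0.0275  0.014  -0.9995] F [-0.01 -0.39 -2.39] M [ 0.08 -0.08  0.02] w 0.0097
kn [0.5661 0.0723 0.0333] to pin [0.0028 0.0015] above pin top -0.0087
kn [0.5681 0.0726 0.1133] to pin [0.0008 0.0012] above pin top -0.0087
```

carry_out:
  steps:
    - [[0,0,-0.15],0,1]
    - [[0,0,-0.15],0,1]
    - [[0,0,-0.1],0,1]
    - [[0,0,-0.1],0,1]
    - [[0,0,0],0,1]

```text
time: 12.75
position: [0.5253, 0.0659, 0.1733]
tool_rot: [0.665, 0.747, -0.004, -0.015]
ft_force: [-1.1, 0.5, -1.9]
grip_width: 0.0098
```

```bash
python3 -c "from h import *;kn()"
```

```text
t 12.75 p [0.5253 0.0659 0.1733] yaw 96.68 z [-0.0278  0.014  -0.9995] F [-1.06  0.51 -1.86] M [ 0.07  0.08 -0.01] w 0.0098
kn [0.5659 0.0723 0.0284] to pin [0.003  0.0015] above pin top -0.0136
kn [0.568  0.0726 0.1084] to pin [0.0009 0.0012] above pin top -0.0136
```

carry_out:
  steps:
    - [[0,0,-0.1],0,1]
    - [[0,0,0],0,0.7]
    - [[0,0,0],0,0.7]
    - [[0,0,0],0,0.7]
    - [[0,0,0],0,0.7]
    - [[0,0,0],0,0.7]
    - [[0,0,0],0,0.7]

```text
time: 13.45
position: [0.5274, 0.0657, 0.1737]
tool_rot: [0.665, 0.747, -0.002, -0.013]
ft_force: [-0.0, 0.3, -1.1]
grip_width: 0.0262
```

```bash
python3 - <<'E'
from h import *
kn()
for n in('side','wrist','top'):snap(n,n[0]+'5')
b=load('s5');w=load('w5')
f=8
A=cv2.resize(b['pixels'][190:250,270:330,::-1],None,fx=f,fy=f,interpolation=cv2.INTER_CUBIC);B=w['pixels'][60:420,120:430,::-1]
o=np.zeros((480,800,3),np.uint8);o[:480,:480]=A;o[:360,485:795]=B;cv2.imwrite('pics/c5.png',o)
E
```

```text
t 13.45 p [0.5274 0.0657 0.1737] yaw 96.67 z [-0.0225  0.0136 -0.9997] F [-0.03  0.27 -1.05] M [ 0.03 -0.03  0.04] w 0.0262
kn [0.5688 0.0721 0.0291] to pin [0.0001 0.0017] above pin top -0.0129
kn [0.5704 0.0724 0.1091] to pin [-0.0015  0.0014] above pin top -0.0129
```

View pics/c5.png

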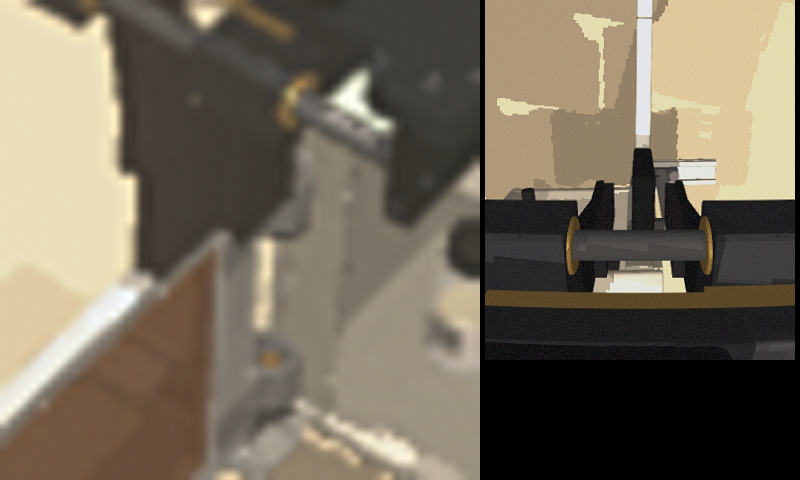

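Step 2 is in place: the lower pin's brass tip shows inside the knuckle bore, and the tab is free between the open fingers. The last joint can't follow a full 90°. So I'll sweep with a wider opening, the trailing finger pushing the tab, and stop the spin near yaw 150°.

```bash
cat > sw.py <<'E'
from h import *
import sys
pin=np.array([.5689,.0738])
def yaw(q):
    r=R.from_quat(q['tool_rot']).as_matrix();return np.arctan2(r[1,0],r[0,0])%(2*np.pi)
def theta(p,psi,h):
    u=np.array([np.cos(psi),np.sin(psi)]);v=np.array([-u[1],u[0]])
    best=0
    for th in np.radians(np.arange(0,140,.25)):
        ex=np.array([np.cos(th),np.sin(th)]);ey=np.array([-ex[1],ex[0]])
        ok=True
        for s in np.linspace(-.0095,.0095,11):
            d=p+h*u+s*v-pin
            if -.063<d@ex<-.029 and d@ey<.005: ok=False
        if ok: return np.degrees(th)
        
q=st();p=q['position'][:2];psi=yaw(q);h=q['grip_width']/2
print('psi',np.degrees(psi).round(1),'door theta if pushed',theta(p,psi,h), 'tcp polar',np.degrees(np.arctan2(*(pin-p)[::-1])).round(1),np.linalg.norm(p-pin).round(4))
t0=np.degrees(np.arctan2(*(pin-p)[::-1]))
for t in map(float,sys.argv[1:]):
    th=np.radians(t);P=pin-.046*np.array([np.cos(th),np.sin(th)]);ps=np.radians(min(90+t,150))
    print(t,'d cm',((P-p)*100).round(2),'spin',np.degrees(ps-psi).round(1),'theta',theta(P,ps,.02));p=P;psi=ps
E
python3 sw.py 13 20 27 34 41 48 55 62 69 76 83 90 97 104 110 116 122
```

```text
t 13.6 p [0.5273 0.0657 0.1737] yaw 96.68 z [-0.0227  0.0136 -0.9997] F [-0.21  0.41 -0.15] M [0.06 0.   0.04] w 0.0262
psi 96.7 door theta if pushed 1.5000000000000002 tcp polar 11.0 0.0424
13.0 d cm [-0.32 -0.22] spin 6.3 theta 0.0
20.0 d cm [ 0.16 -0.54] spin 7.0 theta 5.25
27.0 d cm [ 0.22 -0.52] spin 7.0 theta 12.25
34.0 d cm [ 0.29 -0.48] spin 7.0 theta 19.25
41.0 d cm [ 0.34 -0.45] spin 7.0 theta 26.250000000000004
48.0 d cm [ 0.39 -0.4 ] spin 7.0 theta 33.25
55.0 d cm [ 0.44 -0.35] spin 7.0 theta 40.25
62.0 d cm [ 0.48 -0.29] spin 5.0 theta 46.75
69.0 d cm [ 0.51 -0.23] spin 0.0 theta 52.0
76.0 d cm [ 0.54 -0.17] spin 0.0 theta 57.74999999999999
83.0 d cm [ 0.55 -0.1 ] spin 0.0 theta 0.0
90.0 d cm [ 0.56 -0.03] spin 0.0 theta 0.0
97.0 d cm [0.56 0.03] spin 0.0 theta 0.0
104.0 d cm [0.55 0.1 ] spin 0.0 theta 0.0
110.0 d cm [0.46 0.14] spin 0.0 theta 0.0
116.0 d cm [0.44 0.19] spin 0.0 theta 0.0
122.0 d cm [0.42 0.23] spin 0.0 theta 0.0
```

carry_out:
  steps:
    - [[-0.2,-0.3,0],4,0.7]
    - [[0.1,-0.4,0],5,0.7]
    - [[0.1,-0.4,0],5,0.7]
    - [[0.2,-0.4,0],5,0.7]
    - [[0.2,-0.3,0],5,0.7]
    - [[0,0,0],0,0.7]

```text
time: 14.2
position: [0.531, 0.0475, 0.1735]
tool_rot: [0.488, 0.873, -0.005, -0.013]
ft_force: [0.2, -0.2, 0.3]
grip_width: 0.0265
```

```bash
python3 sw.py 35 42 49 56 63 68
```

```text
t 14.2 p [0.531  0.0475 0.1735] yaw 121.62 z [-0.0272  0.0033 -0.9996] F [ 0.2  -0.15  0.27] M [ 0.06  0.01 -0.02] w 0.0265
psi 121.6 door theta if pushed 25.75 tcp polar 34.7 0.0461
35.0 d cm [ 0.02 -0.01] spin 3.4 theta 20.25
42.0 d cm [ 0.35 -0.44] spin 7.0 theta 27.25
49.0 d cm [ 0.4  -0.39] spin 7.0 theta 34.25
56.0 d cm [ 0.45 -0.34] spin 7.0 theta 41.25
63.0 d cm [ 0.48 -0.29] spin 4.0 theta 47.5
68.0 d cm [ 0.37 -0.17] spin 0.0 theta 51.25
```

carry_out:
  steps:
    - [[0.2,-0.3,0],5,0.7]
    - [[0.3,-0.4,0],6,0.7]
    - [[0.4,-0.4,0],6,0.7]
    - [[0.4,-0.3,0],6,0.7]
    - [[0.4,-0.3,0],6,0.7]
    - [[0,0,0],0,0.7]

```text
time: 14.8
position: [0.5472, 0.0314, 0.1732]
tool_rot: [0.25, 0.968, -0.008, -0.012]
ft_force: [0.1, 0.0, 0.4]
grip_width: 0.0261
```

```bash
python3 sw.py; python3 -c "from h import *;print(robot.get_obs()['q'].round(3))"
```

```text
t 14.8 p [0.5472 0.0314 0.1732] yaw 151.01 z [-0.0277 -0.0095 -0.9996] F [0.12 0.05 0.44] M [0.11 0.08 0.  ] w 0.0261
psi 151.0 door theta if pushed 54.75000000000001 tcp polar 62.9 0.0476
[-0.14   0.531  1.676 -0.016  0.96  -2.766]
```

```bash
cat > fin.py <<'E'
from sw import *
h=.0435;psi=np.radians(150);u=np.array([np.cos(psi),np.sin(psi)]);v=np.array([-u[1],u[0]])
for th in (55,60,65,70,75,80,85,90,95,97,99):
    t=np.radians(th);ex=np.array([np.cos(t),np.sin(t)]);ey=np.array([-ex[1],ex[0]])
    # leading corner of the pad touches tab face at own (-46,5)
    s=-.0095 if v@ey>0 else .0095
    C=pin-.046*ex+.005*ey
    P=C-h*u-s*v
    print(th,'TCP',P.round(4),'check',theta(P,psi,h))
E
python3 fin.py
```

```text
t 14.8 p [0.5472 0.0314 0.1732] yaw 151.01 z [-0.0277 -0.0095 -0.9996] F [0.12 0.05 0.44] M [0.11 0.08 0.  ] w 0.0261
psi 151.0 door theta if pushed 54.75000000000001 tcp polar 62.9 0.0476
55 TCP [0.5808 0.0255] check 55.25
60 TCP [0.584  0.0229] check 0.0
65 TCP [0.5779 0.0042] check 65.25
70 TCP [0.5814 0.0023] check 70.25
75 TCP [0.5851 0.0007] check 0.0
80 TCP [ 0.5889 -0.0006] check 0.0
85 TCP [ 0.5928 -0.0016] check 0.0
90 TCP [ 0.5968 -0.0022] check 0.0
95 TCP [ 0.6009 -0.0024] check 0.0
97 TCP [ 0.6025 -0.0024] check 0.0
99 TCP [ 0.6041 -0.0024] check 0.0
```

carry_out:
  steps:
    - [[0,0,0],0,0]
    - [[0,0,0],0,0]
    - [[0,0,0],0,0]
    - [[0,0,0],0,0]
    - [[0,0,0],0,0]
    - [[0,0,0],0,0]
    - [[0,0,0],0,0]
    - [[0,0,0],0,0]
    - [[0,0,0],0,0]

```text
time: 15.7
position: [0.5458, 0.0323, 0.1731]
tool_rot: [0.254, 0.967, -0.008, -0.013]
ft_force: [-0.7, 0.1, -0.4]
grip_width: 0.0849
```

carry_out:
  steps:
    - [[0.7,-0.7,0],0,0]
    - [[0.8,-0.7,0],0,0]
    - [[0.8,-0.7,0],0,0]
    - [[0.5,-0.4,0],0,0]
    - [[0,0,0],0,0]

```text
time: 16.2
position: [0.5773, 0.0042, 0.1732]
tool_rot: [0.255, 0.967, -0.008, -0.012]
ft_force: [-0.6, -0.2, 0.4]
grip_width: 0.0868
```

```bash
python3 sw.py
```

```text
t 16.2 p [0.5773 0.0042 0.1732] yaw 150.46 z [-0.0279 -0.0093 -0.9996] F [-0.64 -0.23  0.37] M [ 0.11  0.05 -0.02] w 0.0868
psi 150.5 door theta if pushed 64.5 tcp polar 96.9 0.0701
```

Following the list toward TCP (0.600, -0.002), then feeling for the bumpers.

carry_out:
  steps:
    - [[0.4,-0.2,0],0,0]
    - [[0.5,-0.2,0],0,0]
    - [[0.5,-0.1,0],0,0]
    - [[0.4,-0.1,0],0,0]
    - [[0.3,0,0],0,0]
    - [[0,0,0],0,0]

```text
time: 16.8
position: [0.5996, -0.0022, 0.1728]
tool_rot: [0.255, 0.967, -0.008, -0.013]
ft_force: [-0.7, -0.1, 0.3]
grip_width: 0.0871
```

```bash
python3 - <<'E'
from h import *
st();b=snap('side','s6')
for th in(80,85,90,95,97):
    M=T([.5689,.0738,.016],R.from_euler('z',th,degrees=True).as_matrix())
    print(th,'edge top',((proj(b,pt(M,-.141,0,.12))-[260,170]+.5)*6).round(0),'edge bot',((proj(b,pt(M,-.141,0,0))-[260,170]+.5)*6).round(0))
cv2.imwrite('pics/s6c.png',cv2.resize(b['pixels'][170:270,260:390,::-1],None,fx=6,fy=6,interpolation=cv2.INTER_CUBIC))
E
```

```text
t 16.8 p [ 0.5996 -0.0022  0.1728] yaw 150.47 z [-0.0296 -0.009  -0.9995] F [-0.72 -0.13  0.28] M [ 0.11  0.05 -0.03] w 0.0871
80 edge top [508. 457.] edge bot [476. 662.]
85 edge top [534. 441.] edge bot [500. 646.]
90 edge top [557. 424.] edge bot [521. 629.]
95 edge top [578. 405.] edge bot [541. 611.]
97 edge top [586. 397.] edge bot [548. 603.]
```

The viewer's limit is reached, so I'll use image code: find the amber pane in the side picture and fit the door angle.

```bash
cat > ang.py <<'E'
from h import *
from scipy.optimize import minimize_scalar
def mask(c):
    p=c['pixels'].astype(int);r,g,b=p[...,0],p[...,1],p[...,2]
    m=((r-b>35)&(r-g>20)&(r<190)&(r>50)&(r<2.6*g)).astype(np.uint8)
    return cv2.morphologyEx(m,cv2.MORPH_OPEN,np.ones((2,2)))
def quad(c,M,x0,x1,z0,z1):
    q=np.array([proj(c,pt(M,x,-.0,z)) for x,z in((x0,z0),(x1,z0),(x1,z1),(x0,z1))])
    m=np.zeros((420,560),np.uint8);cv2.fillPoly(m,[np.round(q*16).astype(int)],1,shift=4);return m,q
def near(c,q,pad=12):
    m=mask(c);k=np.zeros_like(m);a=np.maximum(q.min(0)-pad,0).astype(int);b=(q.max(0)+pad).astype(int)
    k[a[1]:b[1],a[0]:b[0]]=1;return m*k
if __name__=='__main__':
    import sys
    s=load('s0');M0=T([.577,.324,.008],R.from_euler('z',-17.4,degrees=True).as_matrix())
    m,q=quad(s,M0,-.128,-.028,.014,.106);n=near(s,q);print('start pane px',n.sum(),'iou',((m&n).sum()/(m|n).sum()).round(2))
    b=load(sys.argv[1])
    P=lambda th:T([.5689,.0738,.016],R.from_euler('z',th,degrees=True).as_matrix())
    _,qq=quad(b,P(80),-.141,-.013,0,.12);n=near(b,qq,25);print('amber',n.sum(), 'bbox',cv2.boundingRect(n))
    for th in range(50,112,4):
        m,_=quad(b,P(th),-.128,-.028,.014,.106);print(th,((m&n).sum()/(m|n).sum()).round(3),end=' ')
E
python3 ang.py s6
```

```text
start pane px 835 iou 0.79
amber 2028 bbox (280, 184, 89, 120)
50 0.0 54 0.0 58 0.014 62 0.042 66 0.083 70 0.131 74 0.185 78 0.236 82 0.306 86 0.378 90 0.402 94 0.379 98 0.342 102 0.293 106 0.259 110 0.226
```

carry_out:
  steps:
    - [[0.2,0,0],0,0]
    - [[0.15,0,0],0,0]
    - [[0,0,0],0,0]

```text
time: 17.15
position: [0.6025, -0.0018, 0.1727]
tool_rot: [0.254, 0.967, -0.008, -0.014]
ft_force: [-0.0, 0.1, -0.6]
grip_width: 0.087
```

```bash
python3 sw.py; python3 - <<'E'
from ang import *
b=snap('side','s7')
P=lambda th:T([.5689,.0738,.016],R.from_euler('z',th,degrees=True).as_matrix())
print('hsv along horizontal profile at pane mid toward the free edge')
for n in('s6','s7'):
    c=load(n)
    for z in(.06,):
        e=proj(c,pt(P(95),-.141,0,z));v=int(round(e[1]));u=int(round(e[0]))
        print(n,u,v,c['pixels'][v,u-16:u+12].tolist())
    for th in(86,90,93,96,99):print(th,proj(c,pt(P(th),-.141,-.004,.06)).round(1),end=' ')
    print()
E
```

```text
t 17.15 p [ 0.6025 -0.0018  0.1727] yaw 150.5 z [-0.0309 -0.009  -0.9995] F [-0.04  0.13 -0.55] M [ 0.05  0.06 -0.02] w 0.087
psi 150.5 door theta if pushed 0.0 tcp polar 113.9 0.0827
hsv along horizontal profile at pane mid toward the free edge
s6 353 255 [[120, 86, 60], [106, 74, 51], [102, 70, 49], [102, 70, 48], [102, 70, 48], [103, 71, 49], [102, 71, 49], [107, 76, 52], [111, 77, 52], [108, 77, 52], [121, 104, 91], [141, 135, 125], [140, 133, 123], [141, 134, 124], [141, 134, 122], [132, 124, 112], [128, 119, 106], [129, 120, 107], [129, 120, 107], [130, 121, 107], [130, 121, 108], [130, 121, 108], [130, 121, 107], [136, 124, 106], [148, 131, 108], [155, 138, 113], [154, 137, 112], [155, 138, 113]]
86 [347.6 259.3] 90 [350.5 256.9] 93 [352.4 255. ] 96 [354.3 253.1] 99 [355.9 251. ] 
s7 353 255 [[114, 80, 55], [105, 72, 50], [102, 70, 48], [103, 71, 50], [102, 70, 48], [102, 69, 48], [105, 72, 49], [108, 75, 50], [113, 78, 53], [112, 77, 52], [111, 76, 50], [113, 82, 59], [127, 111, 96], [141, 135, 125], [145, 137, 127], [148, 141, 129], [140, 132, 122], [130, 122, 110], [128, 119, 106], [129, 120, 106], [129, 120, 107], [129, 121, 107], [131, 122, 108], [139, 127, 108], [149, 133, 109], [155, 137, 112], [170, 150, 124], [182, 161, 132]]
86 [347.6 259.3] 90 [350.5 256.9] 93 [352.4 255. ] 96 [354.3 253.1] 99 [355.9 251. ]
```

carry_out:
  steps:
    - [[0.15,0,0],0,0]
    - [[0.15,0,0],0,0]
    - [[0.1,0,0],0,0]
    - [[0,0,0],0,0]

```text
time: 17.6
position: [0.6051, -0.0016, 0.1725]
tool_rot: [0.254, 0.967, -0.009, -0.016]
ft_force: [-1.1, -0.2, -0.6]
grip_width: 0.0868
```

```bash
python3 - <<'E'
from ang import *
st();c=snap('side','s8');print(c['pixels'][255,345:362].tolist())
E
```

```text
t 17.6 p [ 0.6051 -0.0016  0.1725] yaw 150.53 z [-0.0349 -0.0087 -0.9994] F [-1.1  -0.22 -0.57] M [0.07 0.22 0.  ] w 0.0868
[[113, 79, 54], [112, 78, 53], [112, 77, 52], [111, 76, 51], [111, 77, 53], [128, 109, 95], [153, 144, 133], [155, 147, 135], [151, 142, 132], [141, 134, 123], [129, 121, 110], [129, 120, 106], [129, 121, 107], [129, 121, 107], [132, 123, 108], [138, 126, 107], [151, 134, 110]]
```

Contact with the bumpers can be felt (Fx -1.1, My 0.22), and the door's edge in the picture sits at the shut position. Backing off and going up.

carry_out:
  steps:
    - [[-0.6,0,0],0,0]
    - [[-0.4,0,0.5],0,0]
    - [[0,0,3],0,0]
    - [[0,0,4],0,0]
    - [[0,0,4],0,0]
    - [[-4,0,1],0,0]
    - [[-4,0,0],0,0]
    - [[-4,0,0],0,0]
    - [[-2,0,0],0,0]
    - [[0,0,0],0,0]

```text
time: 18.65
position: [0.4506, 0.0002, 0.3051]
tool_rot: [0.256, 0.967, -0.009, -0.009]
ft_force: [0.7, 0.9, -0.6]
grip_width: 0.0868
```

```bash
python3 - <<'E'
from ang import *
st();c=snap('side','s9');print(c['pixels'][255,345:362].tolist())
P=lambda th:T([.5689,.0738,.016],R.from_euler('z',th,degrees=True).as_matrix())
t=snap('top','t9')
# tab/leaf in top view: dark tab centroid
h=proj(t,[.585,.03,.16]).round().astype(int);w=t['pixels'][h[1]-9:h[1]+10,h[0]-14:h[0]+15].astype(int).sum(2);print(h)
for r in w: print(' '.join('%3d'%x for x in r))
for th in(88,92,96):print(th,'tab',proj(t,pt(P(th),-.046,0,.165)).round(1),'edge',proj(t,pt(P(th),-.141,0,.12)).round(1))
E
```

```text
t 18.65 p [4.506e-01 2.000e-04 3.051e-01] yaw 150.32 z [-0.0218 -0.0121 -0.9997] F [ 0.71  0.9  -0.61] M [ 0.15  0.01 -0.05] w 0.0868
[[103, 75, 53], [101, 72, 49], [101, 75, 54], [119, 106, 92], [142, 136, 125], [139, 132, 120], [135, 129, 117], [128, 122, 112], [120, 114, 103], [118, 111, 99], [118, 111, 97], [119, 111, 98], [118, 111, 99], [118, 110, 98], [120, 112, 99], [128, 117, 99], [151, 135, 110]]
[313 189]
704 704 703 703 699 699 703 705 704 699 700 700 698 706 699 702 699 702 701 698 703 697 704 700 704 701 701 701 707
704 699 702 702 702 705 702 701 703 705 699 700 701 703 697 703 699 703 696 708 701 704 701 702 697 704 700 703 705
696 706 703 702 704 702 704 702 697 703 703 704 700 705 701 699 703 699 699 706 702 707 705 701 700 705 700 697 701
703 700 699 699 706 704 706 699 708 704 700 704 705 697 703 697 696 702 703 708 706 702 698 697 701 701 704 705 704
706 699 702 702 702 706 701 699 699 704 705 710 702 702 698 702 703 706 701 699 704 704 704 704 697 702 700 700 700
705 702 701 701 704 702 700 698 701 703 705 703 701 700 701 703 703 699 704 702 705 704 702 701 705 
[... 943 characters left out ...]

409 430 451 451 459 483 498 525 503 373 241 154 218 259 282 292 289 291 287 297 285 246 189 157 211 231 236 234 236
454 466 494 526 542 581 627 646 602 432 239 176 243 271 298 306 305 294 301 293 287 258 190 199 233 248 252 271 252
534 539 560 611 668 684 691 702 665 481 257 199 270 291 317 313 313 313 294 303 297 273 226 237 260 284 261 279 260
570 618 621 638 671 678 680 670 599 442 257 220 261 303 323 309 311 319 312 311 304 266 246 243 275 276 288 284 268
553 603 592 555 574 546 508 488 430 337 229 225 273 312 326 333 308 321 326 318 296 249 221 261 284 297 290 294 295
88 tab [314.5 194.4] edge [350.3 197.4]
92 tab [314.4 193.1] edge [350.2 193.7]
96 tab [314.3 191.9] edge [349.7 190. ]
```

The edge seems to have sprung back about 2°. I'll move the arm aside to measure from above before deciding.

carry_out:
  steps:
    - [[0,4,0],-3,0]
    - [[0,4.5,0],-3,0]
    - [[0,4.5,0],-3,0]
    - [[0,4.5,0],-3,0]
    - [[0,4,0],-3,0]
    - [[0,3,0],-3,0]
    - [[0,0,0],0,0]

```text
time: 19.45
position: [0.4696, 0.2545, 0.306]
tool_rot: [0.413, 0.911, -0.004, -0.001]
ft_force: [-1.0, -0.5, -0.7]
grip_width: 0.0867
```

```bash
python3 - <<'E'
from ang import *
st();t=snap('top','t10');c=snap('side','s10');print(c['pixels'][255,345:362].tolist())
P=lambda th:T([.5689,.0738,.016],R.from_euler('z',th,degrees=True).as_matrix())
g=t['pixels'].astype(int).sum(2)
for x in(-.046,-.1,-.135):
    u=int(round(proj(t,pt(P(93),x,0,.12))[0]));print(x,'u',u,'rows 178-206',g[178:206,u].tolist())
    for th in(86,90,94,97):print('  ',th,'leaf z.12: back',proj(t,pt(P(th),x,-.004,.12))[1].round(1),'front',proj(t,pt(P(th),x,.004,.12))[1].round(1),'tab',proj(t,pt(P(th),x,0,.165))[1].round(1))
print('cab front edge top',[proj(t,[.583,.088,.136]),proj(t,[.5989,-.0509,.136])])
E
```

```text
t 19.45 p [0.4696 0.2545 0.306 ] yaw 131.21 z [-0.0044 -0.0061 -1.    ] F [-1.01 -0.53 -0.75] M [0.05 0.02 0.05] w 0.0867
[[100, 73, 52], [99, 72, 50], [99, 74, 54], [116, 104, 90], [137, 132, 121], [134, 128, 116], [134, 127, 116], [129, 122, 112], [117, 111, 100], [115, 108, 96], [115, 107, 95], [115, 108, 96], [115, 108, 96], [115, 108, 96], [116, 108, 95], [124, 113, 96], [146, 130, 107]]
-0.046 u 314 rows 178-206 [714, 712, 716, 712, 713, 708, 719, 715, 716, 709, 670, 530, 406, 291, 194, 171, 140, 87, 40, 78, 140, 152, 163, 149, 192, 324, 438, 498]
   86 leaf z.12: back 196.4 front 199.4 tab 195.0
   90 leaf z.12: back 195.2 front 198.2 tab 193.7
   94 leaf z.12: back 194.0 front 197.0 tab 192.5
   97 leaf z.12: back 193.1 front 196.1 tab 191.5
-0.1 u 334 rows 178-206 [715, 712, 719, 713, 717, 716, 710, 656, 441, 226, 140, 129, 150, 218, 396, 614, 706, 689, 501, 265, 164, 153, 154, 191, 289, 467, 622, 658]
   86 leaf z.12: back 197.2 front 200.2 tab 195.8
   90 leaf z.12: back 194.5 front 197.6 tab 193.1
   94 leaf z.12: back 191.9 front 194.9 tab 190.4
   97 leaf z.12: back 190.0 front 192.9 tab 188.3
-0.135 u 348 rows 178-206 [668, 665, 665, 672, 664, 660, 654, 645, 637, 633, 643, 654, 671, 682, 698, 703, 662, 469, 327, 344, 383, 450, 497, 580, 644, 663, 668, 672]
   86 leaf z.12: back 197.7 front 200.8 tab 196.4
   90 leaf z.12: back 194.1 front 197.2 tab 192.7
   94 leaf z.12: back 190.6 front 193.6 tab 189.0
   97 leaf z.12: back 187.9 front 190.9 tab 186.3
cab front edge top [array([290.38819237, 192.03689518]), array([343.47611407, 184.42383067])]
```

```bash
python3 - <<'E'
from h import *
t=load('t10')
L=atz(t,334,194.3,.136);L2=atz(t,346,192.6,.136)
A=atz(t,334,185.6,.136); y=np.radians(6.6);n=np.array([np.cos(y),np.sin(y)])
print(L,L2,A)
for Q in(L,L2):print('leaf centre ahead of cabinet front (mm):',((A-Q)[:2]@n*1000).round(1),' [shut 16, limit ~34 at edge]')
E
```

```text
[ 0.57355835 -0.02516536  0.136     ] [ 0.57708961 -0.05648447  0.136     ] [ 0.59654544 -0.0261272   0.136     ]
leaf centre ahead of cabinet front (mm): 22.7  [shut 16, limit ~34 at edge]
leaf centre ahead of cabinet front (mm): 22.8  [shut 16, limit ~34 at edge]
```

The door is within the limit: about 8 mm short of fully shut, with 18 allowed. It sprang back off the bumpers. I'll repeat the push and retreat slowly to bring it fully shut.

carry_out:
  steps:
    - [[0.8,-3,0],3,0]
    - [[1.5,-4.2,0],3,0]
    - [[2,-4.2,0],3,0]
    - [[2,-4.2,0],3,0]
    - [[2,-4,0],3,0]
    - [[1.5,-3,0],2,0]
    - [[0.8,-1.5,0],1,0]
    - [[0,0,0],0,0]

```text
time: 20.35
position: [0.5814, -0.0107, 0.3047]
tool_rot: [0.263, 0.965, -0.007, 0.002]
ft_force: [-0.9, -0.3, -0.2]
grip_width: 0.0874
```

```bash
python3 sw.py
```

```text
t 20.35 p [ 0.5814 -0.0107  0.3047] yaw 149.56 z [-6.000e-04 -1.400e-02 -9.999e-01] F [-0.87 -0.28 -0.24] M [0.07 0.08 0.06] w 0.0874
psi 149.6 door theta if pushed 74.5 tcp polar 98.4 0.0854
```

carry_out:
  steps:
    - [[0.2,0.5,-2],0,0]
    - [[0.2,0.4,-3],0,0]
    - [[0,0,-3],0,0]
    - [[0,0,-2.5],0,0]
    - [[0,0,-1.5],0,0]
    - [[0,0,-0.5],0,0]
    - [[0,0,0],0,0]

```text
time: 21.05
position: [0.583, -0.0035, 0.1768]
tool_rot: [0.267, 0.964, -0.006, 0.002]
ft_force: [0.6, -0.7, -0.6]
grip_width: 0.087
```

```bash
python3 sw.py
```

```text
t 21.05 p [ 0.583  -0.0035  0.1768] yaw 149.07 z [-2.000e-04 -1.310e-02 -9.999e-01] F [ 0.6  -0.68 -0.62] M [ 0.05  0.1  -0.02] w 0.087
psi 149.1 door theta if pushed 0.0 tcp polar 100.4 0.0786
```

carry_out:
  steps:
    - [[0.4,0,0],0,0]
    - [[0.5,0.1,0],0,0]
    - [[0.4,0,0],0,0]
    - [[0.3,0,0],0,0]
    - [[0.2,0,0],0,0]
    - [[0.2,0,0],0,0]
    - [[0.1,0,0],0,0]

```text
time: 21.75
position: [0.6047, -0.0022, 0.1802]
tool_rot: [0.266, 0.964, -0.007, 0.001]
ft_force: [-3.1, -1.1, 2.1]
grip_width: 0.0872
```

```bash
python3 - <<'E'
from ang import *
st();c=snap('side','s11');print(c['pixels'][255,345:362,2].tolist())
E
```

```text
t 21.75 p [ 0.6047 -0.0022  0.1802] yaw 149.16 z [-0.0013 -0.0141 -0.9999] F [-3.08 -1.1   2.11] M [0.05 0.67 0.15] w 0.0872
[53, 54, 52, 51, 51, 84, 124, 133, 132, 125, 112, 106, 106, 106, 107, 107, 109]
```

carry_out:
  steps:
    - [[0,0,0],0,0]
    - [[-0.1,0,0],0,0]
    - [[-0.1,0,0],0,0]
    - [[-0.1,0,0],0,0]
    - [[-0.1,0,0],0,0]
    - [[-0.1,0,0],0,0]

```text
time: 22.4
position: [0.6026, -0.0025, 0.1811]
tool_rot: [0.267, 0.964, -0.006, 0.005]
ft_force: [-0.2, -0.4, -0.8]
grip_width: 0.087
```

```bash
python3 - <<'E'
from ang import *
st();c=snap('side','s12');print(c['pixels'][255,345:362,2].tolist())
E
```

```text
t 22.4 p [ 0.6026 -0.0025  0.1811] yaw 149.07 z [ 0.0074 -0.0143 -0.9999] F [-0.22 -0.44 -0.81] M [ 0.11  0.08 -0.01] w 0.087
[53, 53, 53, 50, 55, 100, 134, 132, 132, 123, 107, 106, 106, 107, 106, 105, 108]
```

carry_out:
  steps:
    - [[-0.2,0,0],0,0]
    - [[-0.3,0,0],0,0]
    - [[-0.4,0,0.5],0,0]
    - [[0,0,2],0,0]
    - [[0,0,4],0,0]
    - [[0,0,4],0,0]
    - [[-3,1,2],-2,0]
    - [[-4,3,0],-3,0]
    - [[-3,4,0],-3,0]
    - [[0,4,0],-3,0]

```text
time: 23.45
position: [0.4879, 0.1155, 0.3125]
tool_rot: [0.366, 0.931, -0.006, 0.006]
ft_force: [0.9, -0.2, -0.1]
grip_width: 0.087
```

carry_out:
  steps:
    - [[0,4,0],-3,0]
    - [[0,4,0],-3,0]
    - [[0,3,0],0,0]
    - [[0,1,0],0,0]
    - [[0,0,0],0,0]
    - [[0,0,0],0,0]

```text
time: 24.05
position: [0.4835, 0.2426, 0.3158]
tool_rot: [0.414, 0.91, -0.005, 0.008]
ft_force: [0.1, 0.6, 0.3]
grip_width: 0.0871
```

```bash
python3 - <<'E'
from ang import *
st();t=snap('top','t13');c=snap('side','s13');print(c['pixels'][255,345:362,2].tolist())
g=t['pixels'].astype(int).sum(2)
for u in(326,334,340,346):print(u,g[182:202,u].tolist())
# knuckle seating: compare side crop around the hinge with s5 (seated), and vials / bystanders with start
a=load('s0')['pixels'].astype(int);b=c['pixels'].astype(int);d=np.abs(a-b).sum(2)>90
n,l,s,_=cv2.connectedComponentsWithStats(d.astype(np.uint8));print([s[i].tolist() for i in range(1,n) if s[i][4]>25])
a=load('t0')['pixels'].astype(int);d=np.abs(a-t['pixels'].astype(int)).sum(2)>90
n,l,s,_=cv2.connectedComponentsWithStats(d.astype(np.uint8));print([s[i].tolist() for i in range(1,n) if s[i][4]>25])
E
```

```text
t 24.05 p [0.4835 0.2426 0.3158] yaw 131.12 z [ 0.0101 -0.0165 -0.9998] F [0.05 0.57 0.28] M [0.1  0.09 0.01] w 0.0871
[51, 51, 52, 49, 53, 89, 119, 117, 117, 109, 96, 94, 95, 95, 95, 96, 108]
326 [720, 712, 719, 717, 686, 532, 447, 468, 481, 579, 699, 716, 636, 420, 208, 164, 149, 191, 308, 432]
334 [717, 717, 711, 656, 445, 217, 151, 275, 503, 692, 701, 565, 338, 188, 129, 147, 214, 362, 489, 543]
340 [717, 714, 673, 455, 296, 308, 360, 526, 686, 707, 600, 374, 205, 146, 151, 177, 306, 415, 505, 629]
346 [555, 567, 550, 515, 499, 494, 553, 672, 705, 634, 448, 312, 305, 324, 368, 421, 484, 573, 648, 666]
[[23, 0, 7, 12, 49], [0, 0, 75, 294, 11576], [104, 0, 138, 56, 3212], [210, 0, 40, 9, 250], [214, 55, 55, 46, 777], [201, 56, 31, 10, 90], [170, 79, 59, 58, 1316], [243, 123, 6, 16, 75], [183, 145, 68, 59, 1823], [302, 199, 63, 81, 1811], [187, 201, 10, 11, 45], [223, 223, 81, 80, 3206], [299, 228, 5, 7, 26], [142, 310, 8, 7, 27], [130, 310, 32, 48, 591], [118, 326, 11, 19, 87], [183, 328, 9, 11, 50], [0, 335, 48, 39, 373], [201, 345, 16, 19, 146], [79, 347, 36, 47, 479], [162, 353, 10, 21, 96], [107, 365, 17, 32, 65], [96, 364, 42, 47, 393], [100, 366, 14, 25, 46], [104, 373, 10, 21, 42], [0, 377, 87, 43, 1862], [146, 378, 15, 15, 104], [165, 402, 11, 8, 48], [177, 402, 36, 18, 514], [281, 408, 14, 12, 78]]
[[159, 175, 158, 245, 12210], [300, 188, 54, 19, 550], [293, 194, 13, 8, 48], [200, 224, 5, 9, 26], [177, 282, 9, 10, 68], [0, 299, 140, 121, 6326], [288, 328, 19, 13, 157], [185, 334, 8, 36, 152], [315, 358, 64, 26, 625], [329, 391, 45, 29, 600]]
```

The strip centre is now about 6 rows (16 mm) ahead of the cabinet front, exactly the shut value. Handing in.

```bash
python3 -c "from h import *;print(robot.hand_in());st()"
```

```text
the job is handed in; nothing more can be done
None
the job is handed in; nothing more can be done
```

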